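# Tip two drained tube racks down, wide holes up

## Task

Two empty white tube racks are standing on edge on the lab bench after washing. Gently push each one over with the fingertips, without gripping or lifting it, so that it lies flat on the bench beside where it stood with its wide holes facing up, ready for the large tubes; leave everything else where it is.

Things in the scene. Friction and masses are not known exactly. Their poses are not given: they have to be found in the camera images.
- rack_a: one of two identical empty white tube racks, on edge at the start, left or right, facing either way: loose block 50 mm thick (its x), 170 long (y), 95 high (z), 0.2 kg. Broad 170 x 95 faces: +x has 8 wide holes (31 mm), -x has 28 narrow holes (11.5 mm). Origin: centre of the underside it starts on; x points out of the wide-hole face
- rack_a_wide (a point): centre of rack_a's wide-hole face: (25, 0, 47.5) mm in the rack's frame; 50 mm above the bench when the rack lies wide holes up. Pushed lightly near the top of a broad face (80 mm up, 1 to 2 N) the rack tips about its far lower edge; past 0.49 rad it falls by itself, and the pushed face ends uppermost
- rack_a_center (a point): middle of rack_a: (0, 0, 47.5) mm in its frame; 47.5 mm above the bench while it stands, at most 54 mm while it tips, 25 mm when it lies flat
- rack_b: the other of two identical empty white tube racks, on edge at the start, left or right, facing either way: loose block 50 mm thick (its x), 170 long (y), 95 high (z), 0.2 kg. Broad 170 x 95 faces: +x has 8 wide holes (31 mm), -x has 28 narrow holes (11.5 mm). Origin: centre of the underside it starts on; x points out of the wide-hole face
- rack_b_wide (a point): centre of rack_b's wide-hole face: (25, 0, 47.5) mm in the rack's frame; 50 mm above the bench when the rack lies wide holes up. Pushed lightly near the top of a broad face (80 mm up, 1 to 2 N) the rack tips about its far lower edge; past 0.49 rad it falls by itself, and the pushed face ends uppermost
- rack_b_center (a point): middle of rack_b: (0, 0, 47.5) mm in its frame; 47.5 mm above the bench while it stands, at most 54 mm while it tips, 25 mm when it lies flat
- bottle: bystander: capped amber bottle, 48 mm across, 115 mm tall, between the two racks; origin under its centre
- jar: bystander: low capped clear jar, 52 mm across, 70 mm tall, between the two racks; origin under its centre
- full_rack: bystander: a rack like the others but already lying flat with wide holes up and five capped tubes in it (95 x 170 mm, 50 mm high, tubes up to 109 mm), to the left; origin under its centre
- tip_box: bystander: closed pipette-tip box, 124 x 89 mm, 90 mm tall, to the right; origin under its centre
- beaker: bystander: open glass beaker, 72 mm across, 95 mm tall, at the back; origin under its centre
- wash_bottle: bystander: white bottle with a red cap, 64 mm across, 160 mm tall, at the back; origin under its centre
- micro_rack: bystander: low grey rack of small tubes, 70 x 120 mm, 40 mm tall, at the back; origin under its centre
Not all that is in view belongs to the job. Leave any orange or turquoise look-alike of the rack_a alone. Leave any purple look-alike of the rack_b alone.

How it is judged:
At the end, for the whole second after the job is handed in: Both racks lie flat on the bench, at rest, with the wide-hole face up (that face's centre 45 to 55 mm above the bench, level within 0.08 rad), the middle of each within 160 mm of where it was at the start (height (world z) of rack_a_wide between 0.045 and 0.055 m and angle between each of rack_a, rack_b's own x axis and vertical below 0.08 rad and distance of each of rack_a_center, rack_b_center from where it was at the start of the episode below 0.16 m and linear speed of each of rack_a, rack_b below 0.02 m/s and angular speed of each of rack_a, rack_b below 0.1 rad/s and height (world z) of rack_b_wide between 0.045 and 0.055 m); the robot touches nothing.
It fails at once if a rack was lifted off the bench (its middle rose above 66 mm) (height (world z) of any of rack_a_center, rack_b_center above 0.066 m).
It fails at once if a rack was squeezed or pressed hard (over 30 N from the fingers) (contact force between any of rack_a, rack_b and the fingers above 30 N).
It fails at once if another thing on the bench was moved by over 20 mm (distance of any of bottle, jar, full_rack, tip_box, beaker, wash_bottle, micro_rack from where it was at the start of the episode above 0.02 m).
It fails at once if another thing on the bench was tipped (angle between any of bottle, jar, full_rack, tip_box, beaker, wash_bottle, micro_rack's own z axis and vertical above 0.3 rad).
It also fails if it takes over 48 s, if anything falls off the work surface, if the arm or the gripper's body presses on something with over 40 N, if the wrist force passes 120 N, or if a joint passes its speed limit or range.

## Robot

A 7-joint arm with a two-finger parallel gripper is mounted at the origin on the work surface. World frame = base frame: x ahead of the robot, y to its left, z up, the work surface at z = 0. Lengths are in m, angles in rad, forces in N, time in s.
With the tool pointing down it reaches from about 0.4 to 0.9 m from the base axis. Payload 5.6 kg.
Tool frame: the origin (TCP) lies at the very end of the fingers, on their centre line; the grasp point (between the pads) lies 19 mm behind it; z points along the fingers, y is the direction in which the jaws open and shut (so a half turn about z gives the same grasp; the last joint's range is limited). The gripper opens to 92 mm and grips with 3 to 60 N. Pads are 20 mm wide; open, the fingers measure 128 mm over their backs; the gripper's body (75 mm by 189 mm) begins 69 mm behind the grasp point.
Start: joints at [-1.148, 0.468, -0.012, 1.603, 0.006, 1.071, -0.056], TCP at [0.292, 0.581, 0.215] pointing down, gripper open.
Joint ranges: [-2.53, 2.53], [-0.31, 2.02], [-1.57, 1.55], [0.28, 2.44], [-1.29, 4.43], [0.15, 1.84], [-2.92, 2.92]. Speed limits (rad/s): [2.57, 2.57, 3.14, 3.14, 3.14, 3.14, 3.14].

## Interface

Orientations are given as a unit quaternion [x, y, z, w].
In Python, from bench import ctrl, monitor, vision gives the robot as it stands. The module is installed in compiled form; this text tells all that it offers. Calls block until the motion is done:
- ctrl.move_pose(position, orientation): joint-space move of the TCP to a pose.
- ctrl.move_straight(position, rot=None, speed=0.15, until_force=None): straight line of the TCP; rot=None keeps the orientation; speed is the mean speed in m/s. With until_force (N) it stops when the force on the tool has changed by that much, and returns True; else False.
- ctrl.movej(angles): joint-space move.
- ctrl.grip(opening): finger opening in m; the grip force is fixed at half the most; returns when the fingers have stopped.
- ctrl.pause(seconds).
- ctrl.inverse_kinematics(position, orientation): joint angles nearest the present ones, or None.
- monitor.sense(): the state.
- vision.read_camera(name): name is "scene" or "side" or "wrist"; returns (picture, depth): 420x560x3 uint8, red, green, blue; 420x560 float32, m along the optical axis (not along the pixel's ray), 0 where there is no reading.
- vision.camera_model(name): a dict with "intrinsics" (3x3 intrinsics, pixels), "R" (3x3) and "t" (3): a world point X has camera coordinates R X + t. Camera axes: x right, y down, z forward; pixel columns grow to the right and rows downward; lengths in m; the calibration is good to about 2 mm. The wrist camera is an equidistant fisheye: a pixel r from the principal point sees the ray r / f radians off the axis. A picture is of the moment at which its call begins: read the wrist's pose just before it. camera_model takes no time and is no camera call; for the wrist camera it gives the pose at the moment of the call.
A pose or a line that the arm cannot do raises ctrl.MotionError and nothing moves.
- ctrl.sign_off(): hands the job in, once; it reports no verdict.
The state is a dict: "clock": time; "joint_positions": joint angles; "qd": joint speeds; "joint_torque": joint torques, N m; "ee_pos": TCP position; "tool_rot": TCP orientation; "contact_force": force on the tool from outside, world axes, zero at the start; "moment": the same for the moment, N m; "grip_width": finger opening in m.
Only numpy, scipy, OpenCV 4.12 (cv2) and the standard library are available. Lean on these libraries where they do the work, as an engineer would, in place of code of your own. Each camera call takes 0.05 s, during which the arm holds its last target. There are 200 camera calls.

## Working session

There is one attempt and no reset: what is moved stays moved. The work goes in short steps, each a Python script; the robot and the scene stay as the last script left them, time stands still between calls to the robot, and variables do not carry over. Pictures are saved under pics/ and viewed, about 8 in all and at most 12, crops included, and the job is handed in when it is done.

```bash
mkdir -p pics; cat > h.py <<'E'
import numpy as np,cv2
from bench import ctrl,monitor,vision
def save(img,n): cv2.imwrite('pics/'+n,cv2.cvtColor(img,cv2.COLOR_RGB2BGR))
def cloud(name,d):
    m=vision.camera_model(name);K=np.array(m["intrinsics"]);v,u=np.indices(d.shape)
    P=np.stack([(u-K[0,2])*d/K[0,0],(v-K[1,2])*d/K[1,1],d],-1)
    W=(P-np.array(m["t"]))@np.array(m["R"]); W[d<=0]=np.nan
    return W
E
python3 - <<'E'
from h import *
for n in("scene","side"):
    p,d=vision.read_camera(n);save(p,n+"0.png");np.savez(n+"0.npz",p=p,d=d,W=cloud(n,d))
    m=vision.camera_model(n);print(n,-np.array(m["R"]).T@np.array(m["t"]))
s=monitor.sense();print(s["clock"],s["tool_rot"],s["grip_width"],s["ee_pos"])
E
```

```text
scene [ 1.00546562 -0.76199682  1.22776463]
side [-0.29367226 -0.81446404  0.82016578]
0.1 [ 2.30842132e-01  9.72990913e-01 -7.60384039e-04 -1.26681790e-04] 0.09224781522370604 [0.29177399 0.58026436 0.21376087]
```

View pics/scene0.png

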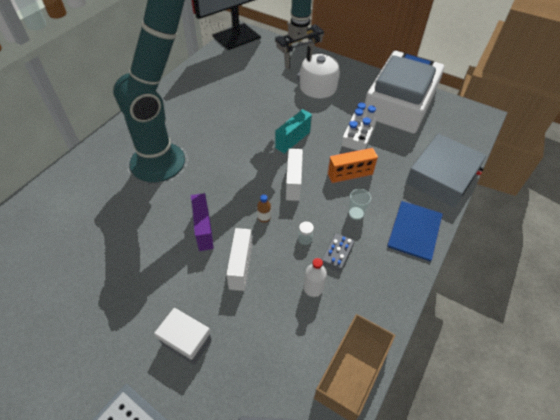

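View pics/side0.png

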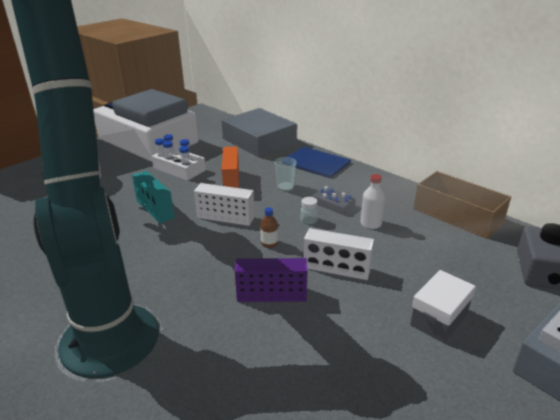

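The scene view shows white racks on edge at (295,175) and (239,259). The look-alikes to leave alone are turquoise (293,132), orange (353,166) and purple (202,222). The white tip box is at (183,333) and the full rack at (362,125). In the side view, rack (224,204) shows narrow holes and rack (338,253) shows wide holes. Next I'll measure poses and make one close crop.

```bash
python3 - <<'E'
from h import *
from scipy import ndimage as nd
S=[np.load(n+"0.npz") for n in("scene","side")]
W=np.concatenate([s["W"].reshape(-1,3) for s in S]);C=np.concatenate([s["p"].reshape(-1,3) for s in S])
ws=S[0]["W"]
for n,i,u,v in [("A",0,295,155),("B",0,240,240),("As",1,224,204),("Bs",1,338,243),("bottle",0,264,205),("jar",0,306,228),("purple",0,200,205),("orange",0,353,158),("turq",0,293,132),("tip",0,183,328),("full",0,362,125),("wash",0,317,265),("micro",0,340,250),("beaker",0,357,212)]:
    print(n,S[i]["W"][v,u].round(3))
ok=np.isfinite(W).all(1)&(abs(W[:,0]-.5)<.5)&(abs(W[:,1])<.8)&(W[:,2]>.012)&(W[:,2]<.2)
# top-view map 2mm/px : x up, y left
H=np.zeros((500,750,3),np.uint8);Z=np.zeros((500,750))
for p,c in zip(W[ok],C[ok]):
    r=int((1-p[0])*500);q=int((.75-p[1])*500)
    if 0<=r<500 and 0<=q<750 and p[2]>Z[r,q]: Z[r,q]=p[2];H[r,q]=c
H[::50,:]|=40;H[:,25::50]|=40
save(H,"top.png")
for n,(u,v,i) in {"A":(295,155,0),"B":(240,240,0)}.items():
    c=S[0]["W"][v,u]
    m=ok&(abs(W[:,2]-.093)<.006)&(np.linalg.norm(W[:,:2]-c[:2],axis=1)<.15)&(C.min(1)>120)&(np.ptp(C.astype(int),axis=1)<40)
    r=cv2.minAreaRect(W[m][:,:2].astype(np.float32));print(n,m.sum(),r,cv2.boxPoints(r).round(3).tolist())
crop=S[1]["p"][170:300,170:400];save(cv2.resize(crop,None,fx=3.2,fy=3.2,interpolation=2),"crop.png")
E
```

```text
A [0.485 0.233 0.098]
B [ 0.524 -0.181  0.095]
As [0.489 0.166 0.064]
Bs [ 0.527 -0.228  0.095]
bottle [ 0.511 -0.021  0.091]
jar [ 0.672 -0.015  0.07 ]
purple [ 0.332 -0.137  0.097]
orange [0.672 0.337 0.093]
turq [0.404 0.36  0.073]
tip [ 0.554 -0.5    0.092]
full [0.622 0.53  0.085]
wash [ 0.787 -0.17   0.16 ]
micro [ 0.799 -0.01   0.034]
beaker [0.782 0.153 0.047]
A 1025 ((0.509717583656311, 0.18583354353904724), (0.06219977140426636, 0.17610660195350647), 28.189128875732422) [[0.4410000145435333, 0.24899999797344208], [0.5239999890327454, 0.09399999678134918], [0.5789999961853027, 0.12300000339746475], [0.4959999918937683, 0.27799999713897705]]
B 1661 ((0.5429808497428894, -0.21592819690704346), (0.057973697781562805, 0.17417258024215698), 24.740901947021484) [[0.47999998927116394, -0.14900000393390656], [0.5529999732971191, -0.3070000112056732], [0.6060000061988831, -0.28299999237060547], [0.5329999923706055, -0.125]]
```

View pics/top.png

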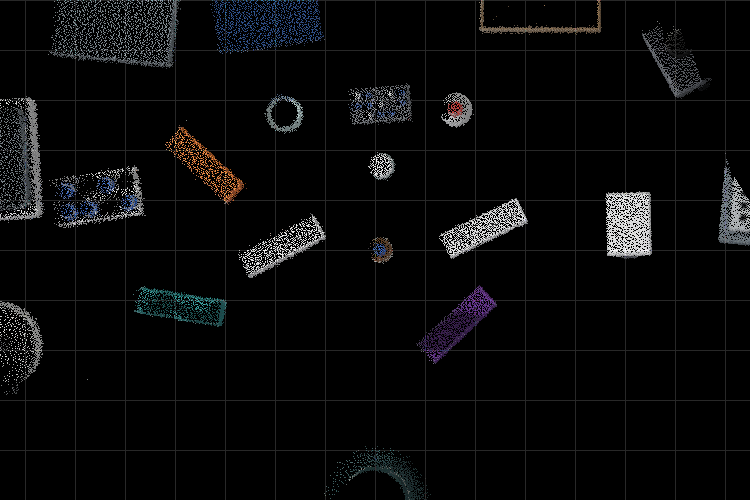

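View pics/crop.png

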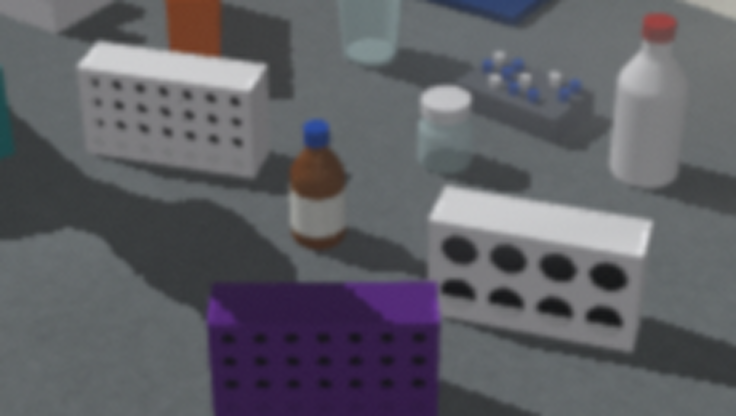

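Choice: the two plain white standing racks. I checked them in the crop. The left one, centred at (.510,.186), shows narrow holes toward the robot, so I push it from the far side toward the robot. The right one, at (.543,-.216), shows wide holes toward the robot, so I push it away. Landing areas are clear on the top map.

```bash
cat >> h.py <<'E'
from scipy.spatial.transform import Rotation as Ro
def push(c,n,end=.015,z=.078,start=.068):
    """push along -n on the face whose outward normal is n"""
    c,n=np.array(c),np.array(n)/np.linalg.norm(n)
    q0=np.array(monitor.sense()["joint_positions"]);best=None
    at=lambda d,h:[*(c+n*d),h]
    for s in(1,-1):
        x=np.array([*n*s,0]);zz=np.array([0,0,-1.]);q=Ro.from_matrix(np.c_[x,np.cross(zz,x),zz]).as_quat()
        j=ctrl.inverse_kinematics(at(start,.2),q)
        if j is not None:
            k=abs(np.array(j)-q0).max()
            if best is None or k<best[0]: best=(k,q)
    ctrl.move_pose(at(start,.2),best[1])
    ctrl.move_straight(at(start,z),speed=.12)
    hit=ctrl.move_straight(at(-end,z),speed=.04,until_force=8)
    s=monitor.sense();print("hit",hit,s["ee_pos"],s["contact_force"],at(-end,z))
    ctrl.pause(.5)
    e=list(s["ee_pos"]);ctrl.move_straight([e[0],e[1],.22],speed=.15)
    print(monitor.sense()["clock"])
E
python3 - <<'E'
from h import *
ctrl.grip(0.0)
push((.510,.186),(.881,.472))
for n in("scene","side"):
    p,d=vision.read_camera(n);np.savez(n+"1.npz",p=p,d=d,W=cloud(n,d))
    if n=="side": save(cv2.resize(p[120:330,60:420],None,fx=2,fy=2),"s1.png")
E
```

```text
hit False [0.49692172 0.1789582  0.07800203] [ 0.10247309  0.13319089 -0.00352818] [np.float64(0.49677802356691175), np.float64(0.17891626234231822), 0.078]
8.1167
```

View pics/s1.png

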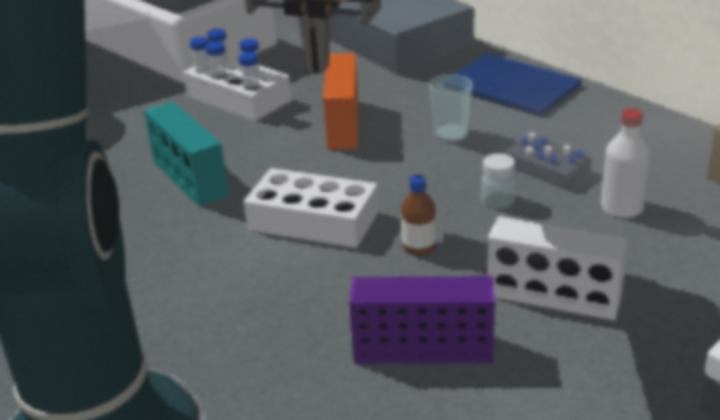

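Rack A lies flat with its eight wide holes up at (310,205); the bottle and everything else are unmoved. Next is rack B, pushed from the near side.

```bash
python3 - <<'E'
from h import *
push((.543,-.216),(-.908,-.419))
e=monitor.sense()["ee_pos"]
ctrl.move_straight([.40,-.2,.3],speed=.2)
for n in("scene","side"):
    p,d=vision.read_camera(n);np.savez(n+"2.npz",p=p,d=d,W=cloud(n,d))
    save(cv2.resize(p[120:330,60:420] if n=="side" else p[80:360,130:410],None,fx=2,fy=2),n+"2.png")
    W=cloud(n,d).reshape(-1,3);C=p.reshape(-1,3).astype(int)
    for c in((.446,.152),(.609,-.186)):
        m=np.isfinite(W).all(1)&(np.linalg.norm(W[:,:2]-c,axis=1)<.1)&(abs(W[:,2]-.05)<.006)&(C.min(1)>110)&(np.ptp(C,axis=1)<40)
        r=cv2.minAreaRect(W[m][:,:2].astype(np.float32));A=np.c_[W[m][:,:2],np.ones(m.sum())]
        print(n,m.sum(),r,"z",np.median(W[m][:,2]).round(4),"slope",np.linalg.lstsq(A,W[m][:,2],rcond=None)[0][:2].round(3))
    d0=np.load(n+"0.npz")["W"]
    for k,(u,v) in {"bottle":(264,205),"jar":(306,228),"tip":(183,328),"full":(362,125),"wash":(317,265),"micro":(340,250),"beaker":(357,212)}.items():
        if n=="scene": print(k,d0[v,u].round(3),cloud(n,d)[v,u].round(3))
E
```

```text
hit False [ 0.55649525 -0.20981387  0.07803336] [-0.53657861 -0.22747804  0.01371802] [np.float64(0.5566198297531921), np.float64(-0.20971507856102697), 0.078]
14.775
scene 607 ((0.44183290004730225, 0.15296244621276855), (0.09512932598590851, 0.1765206754207611), 27.35491371154785) z 0.0506 slope [-0.002 -0.003]
scene 937 ((0.608288049697876, -0.183344766497612), (0.09548813104629517, 0.17611518502235413), 25.763410568237305) z 0.0504 slope [0.001 0.   ]
bottle [ 0.511 -0.021  0.091] [ 0.509 -0.017  0.086]
jar [ 0.672 -0.015  0.07 ] [ 0.671 -0.013  0.067]
tip [ 0.554 -0.5    0.092] [ 0.552 -0.499  0.088]
full [0.622 0.53  0.085] [0.621 0.533 0.082]
wash [ 0.787 -0.17   0.16 ] [ 0.787 -0.168  0.158]
micro [ 0.799 -0.01   0.034] [ 0.798 -0.008  0.031]
beaker [0.782 0.153 0.047] [0.783 0.152 0.048]
side 851 ((0.44266191124916077, 0.15337717533111572), (0.10299690812826157, 0.1721431016921997), 28.47929573059082) z 0.0497 slope [0.004 0.005]
side 1029 ((0.6096100807189941, -0.18500396609306335), (0.10513803362846375, 0.17054866254329681), 25.356826782226562) z 0.0493 slope [0.007 0.003]
```

View pics/side2.png

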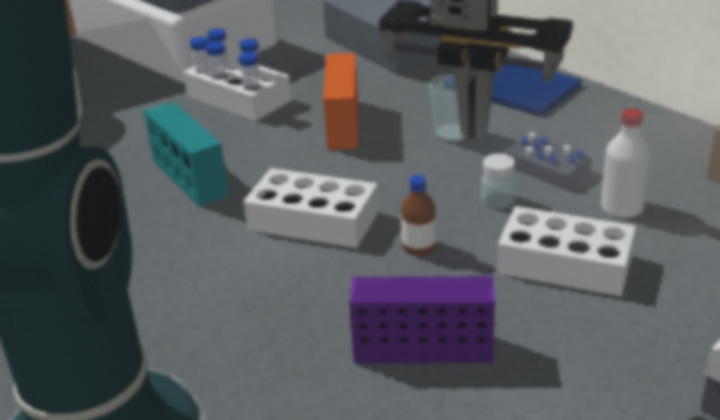

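View pics/scene2.png

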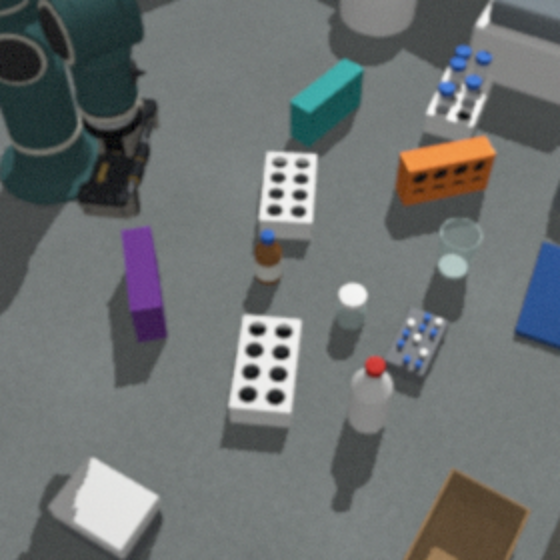

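Both racks lie flat with wide holes up, at (310,205) and (567,248) in the side view. Everything else is where it was and the arm is clear, so I'm handing in.

```bash
python3 -c "
from h import *
ctrl.sign_off()"
```

```text
the job is handed in; nothing more can be done
```

Both white racks now lie flat on the bench with their wide holes up, and the job is handed in at about 16 s of robot time. I pushed each one over with the closed fingertips at 78 mm height. The left rack went over toward the robot and the right rack away from it. Neither push reached the 8 N stop threshold.

- **Racks:** the top faces measured 49–51 mm above the bench, with a slope under 0.01 rad. Each rack's middle moved about 75 mm from where it stood.
- **Other things:** each measured the same as before to within about 5 mm, which is about the noise in the camera readings. The pictures show the orange, turquoise and purple look-alikes unmoved.
- **Robot:** the arm was clear of everything at hand-in.

No check failed. The only disagreement was that the side camera put the racks' 95 mm width at 103–105 mm, against 95 mm from the scene camera. I put this down to depth noise at the edges.

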